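Find the full media jar by weight and seat it in the spring cradle

ROBOT

A 7-joint arm with a two-finger parallel gripper is mounted at the origin on the work surface. World frame = base frame: x ahead of the robot, y to its left, z up, the work surface at z = 0. Lengths are in m, angles in degrees, forces in N, time in s.
With the tool pointing down it reaches from about 0.425 to 0.875 m from the base axis. Payload 4.7 kg.
Tool frame: the origin (TCP) lies at the very end of the fingers, on their centre line; the grasp point (between the pads) lies 19 mm behind it (pinch_z is the distance from the TCP to the grasp point, in m); z points along the fingers, y is the direction in which the jaws open and shut (so a half turn about z gives the same grasp; the last joint's range is limited). The gripper opens to 87 mm and grips with 3 to 60 N. Pads are 19 mm wide; open, the fingers measure 117 mm over their backs; the gripper's body (75 mm by 190 mm) begins 51 mm behind the grasp point.
Start: joints at [68.531, 18.392, -4.016, 83.108, 1.295, 78.541, -3.26], TCP at [0.246, -0.602, 0.223] pointing down, gripper open.
Joint ranges: [-163.93, 163.93], [-17.29, 119.83], [-79.2, 71.16], [3.27, 140.29], [-89.18, 269.18], [5.43, 117.66], [-154.24, 154.24]. Speed limits (degrees/s): [147.25, 147.25, 180, 180, 180, 180, 180].

INTERFACE

Orientations are given as [roll, pitch, yaw] about the fixed x, y, z axes, in that order (R = Rz(yaw) Ry(pitch) Rx(roll)).
In Python, from cell import get_obs, read_camera, camera_params, sign_off, pinch_z gives the robot as it stands.
- The arm moves only by the shell command python3 -m handwheel 'ROWS' [FORCE]. ROWS is JSON, a list of rows, each a list of 5 numbers: the finger opening in m, from 0 to 0.087, then the shift along the tool's x, y, z in m, then the turn about the tool's z in rad. In form: [[jaw, tx, ty, tz, twist], ...]. A call has 1 to 20 rows; each row is the pose to reach, as a shift and turn from the pose commanded when the call began, along the tool's axes at that moment; what a row does not reach only later rows make up. A row lasts 1/10 s, in which the tool goes at most 50 mm and 8.59 degrees, less where a joint would pass 70% of its speed; a pose out of reach is approached as far as the arm can. A call with a gripper value outside its range is refused whole. The fingers move at their own pace and stop on an object; FORCE is the grip in N (left out, the last holds). Time passes only in rows, so rows that repeat a pose let the fingers close. It gives the time, the measured TCP pose, the force and the opening at its end, in the units of the state.
- get_obs(): the state, without advancing time (a new reading comes with each control period).
- read_camera(name): name is "scene" or "top" or "wrist"; returns the picture (480x640x3 uint8, blue, green, red); there is no depth.
- camera_params(name): a dict with "camera_matrix" (3x3 intrinsics, pixels), "k1" (the pictures are not rectified: a ray, as slopes to the right and down, at radius r is drawn at 1 + k1 r^2 times it, then the intrinsics apply), "R" (3x3) and "t" (3): a world point X has camera coordinates R X + t. Camera axes: x right, y down, z forward; pixel columns grow to the right and rows downward; lengths in m; the calibration is good to about 2 mm. A picture is of the moment at which its call begins: read the wrist's pose just before it. camera_params takes no time and is no camera call; for the wrist camera it gives the pose at the moment of the call.
- sign_off(): hands the job in, once; it reports no verdict.
The state is a dict: "time_s": time; "qpos": joint angles; "joint_velocities": joint speeds; "effort": joint torques, N m; "tool_pos": TCP position; "tool_rot": TCP orientation; "force": force on the tool from outside, world axes, zero at the start; "wrist_torque": the same for the moment, N m; "grip_width": finger opening in m.
Only numpy, scipy, OpenCV 4.12 (cv2) and the standard library are available. Lean on these libraries where they do the work, as an engineer would, in place of code of your own. Each camera call takes 0.05 s, during which the arm holds its last target.

TASK

One of the three look-alike white media jars in the turntable's rack is still full: feel by lifting which one is heavy, stand it on the open mat and let go to change your grip, then take it across its narrow width and set it upright between the cheeks of the spring cradle, let go, so that its weight holds the plate fully down. Never let go of a light jar on the plate; the two light jars must finish upright on the turntable in the rack's bays. Do not tip any jar over or shift the other things.

Things in the scene. Friction and masses are not known exactly. Their poses are not given: they have to be found in the camera images.
- jar_a_mid (a point): look-alike closed white media jar, upright, 58 mm along its x, 38 mm along its y, 110 mm tall; point at its centre, half-way up. Which of the three is full is hidden and varies: the full one weighs 0.55 to 0.80 kg, the two used-up ones 0.15 to 0.23 kg. It starts in a bay of the turntable's rack, its x along the turntable's x
- jar_b_mid (a point): look-alike closed white media jar, upright, 58 mm along its x, 38 mm along its y, 110 mm tall; point at its centre, half-way up. Which of the three is full is hidden and varies: the full one weighs 0.55 to 0.80 kg, the two used-up ones 0.15 to 0.23 kg. It starts in a bay of the turntable's rack, its x along the turntable's x
- jar_c_mid (a point): look-alike closed white media jar, upright, 58 mm along its x, 38 mm along its y, 110 mm tall; point at its centre, half-way up. Which of the three is full is hidden and varies: the full one weighs 0.55 to 0.80 kg, the two used-up ones 0.15 to 0.23 kg. It starts in a bay of the turntable's rack, its x along the turntable's x
- turntable: grey round turntable, fixed (it does not turn), 310 mm across, top 25 mm above its origin (centre of its underside, on the mat). It carries the rack, three bays in a row along its y. Turntable and cradle may swap sides of the table (left, right)
- rack_mid (a point): centre of the rack's floor, turntable axes. Four walls at y = -75, -25, 25, 75 mm, each 46 mm along x, 6 mm thick, 100 mm tall, make three bays at y = -50, 0, 50 mm, 44 mm wide, open at both x ends. A jar fills its bay (3 mm gap to each wall), sticks out 6 mm at each x end and 10 mm above: there it can be gripped only across its 58 mm length, from above
- cradle_seat (a point): centre of the unloaded spring plate's top, 45 mm above the mat; fixed to the cradle, does not sink. Plate 60 by 58 mm (x, y). A jar goes in from above, its 58 mm length along this x, either way round, 3.5 mm free at each end; open on both y sides: there it can be held only across its 38 mm width
- cradle: fixed grey block 116 by 100 by 33 mm (x, y, z), origin at the centre of its underside. Two upright aluminium cheeks face each other along x, 65 mm apart, 8 mm thick (18 mm at the foot), 50 mm along y, tops 140 mm above the origin; the steel spring plate lies between them
- plate (a joint): sinking of the cradle's spring plate, m: 0 unloaded (top), 0.010 fully down on its stop. It starts to sink at about 0.3 N and takes 4.9 N to be fully down: the full jar alone does it; a used-up jar sinks it only 3 to 5 mm
- shrimp_tube: terracotta ceramic tube, 100 mm long along y, 42 mm across, 44 mm high, lying on the turntable's rim at one x side of the rack. A bystander: leave it where it is (origin at the centre of its underside)
- check_valve: green plastic check valve, 94 mm long along y, 28 mm high, on the turntable's rim at the other x side. A bystander: leave it where it is (origin at the centre of its underside)
- bubble_counter: upright glass bubble counter, 34 mm across, 92 mm tall, on the turntable's rim beside the valve. A bystander: leave it where it is (origin at the centre of its underside)
- dose_bottle: amber bottle, 52 mm across, 130 mm tall, towards the far edge of the mat. A bystander: leave it where it is (origin at the centre of its underside)
- measuring_cup: clear plastic cup, 66 mm across, 70 mm tall, towards the far edge of the mat. A bystander: leave it where it is (origin at the centre of its underside)
- round_jar: round white jar with black cap, 72 mm across, 80 mm tall, towards the far edge of the mat. A bystander: leave it where it is (origin at the centre of its underside)
- media_scoop: black scoop lying flat, 170 mm long, towards the far edge of the mat. A bystander: leave it where it is (origin at the centre of its underside)
- mat: dark grey mat, 3 mm thick, its top at z = 0.003. Beside the cradle, on the side away from the turntable, it is clear: 50 mm to 200 mm beyond the block, x from 0.40 to 0.65
Things that resemble listed ones, but are neither listed nor needed, are in the scene too. Leave any purple look-alike of the cradle alone. Leave any purple look-alike of the part that bears jar_b_mid alone.

How it is judged:
By the outcome, as a careful person would: the job done as asked, in the order asked, and still so for the second after the job is handed in, with the robot touching nothing.
It also fails if it takes over 72 s, if anything falls off the work surface, if the arm or the gripper's body presses on something with over 40 N, if the wrist force passes 120 N, or if a joint passes its speed limit or range.

## Working session

There is one attempt and no reset: what is moved stays moved. The work goes in short steps, Python scripts to look and compute and a shell command to move; the robot and the scene stay as the last step left them, time stands still between calls to the robot, and variables do not carry over. Pictures are saved under pics/ and viewed, and the job is handed in when it is done.

```bash
mkdir -p pics; ls
python3 - <<'E'
from cell import *
import cv2
o=get_obs();print(o)
for n in("scene","top","wrist"):
    cv2.imwrite(f"pics/{n}0.png",read_camera(n)); p=camera_params(n);print(n,p)
print(pinch_z)
E
```

```text
pics
{'time_s': 0.0, 'qpos': array([68.53204365, 18.43911679, -4.01584488, 83.17410278,  1.29585091,
       78.53921247, -3.26170649]), 'joint_velocities': array([-0.04214923, -0.1373658 ,  0.00702335,  0.01827732,  0.07826902,
       -0.07526738, -0.04496379]), 'effort': array([-8.13379120e-04, -4.91292214e+01, -4.04678872e-01, -3.12529600e+01,
       -6.41090423e-02,  4.36675921e-02,  1.73954695e-04]), 'tool_pos': array([ 0.24614051, -0.60101258,  0.2214679 ]), 'tool_rot': array([-1.79892857e+02,  6.36746179e-03,  2.22764550e+01]), 'force': array([ 0.76062831,  0.22083742, -0.05931917]), 'wrist_torque': array([0.05215169, 0.03476779, 0.05196909]), 'grip_width': 0.08674355466538153}
scene {'camera_matrix': array([[464.16400995,   0.        , 321.3605625 ],
       [  0.        , 464.16400995, 239.23403189],
       [  0.        ,   0.        ,   1.        ]]), 'k1': -0.08452086924753871, 'R': array([[-0.60017084,  0.79977378, -0.01252495],
       [ 0.60145617,  0.44091483, -0.66621662],
       [-0.52730015, -0.40737699, -0.74565309]]), 't': array([ 0.39440344, -0.28524597,  1.27636919
[... 166 characters left out ...]
1.        ]]), 'k1': -0.06633430863040517, 'R': array([[-0.0282948 , -0.99928212,  0.0251921 ],
       [-0.9976453 ,  0.02665535, -0.0631929 ],
       [ 0.06247603, -0.02692081, -0.99768332]]), 't': array([-0.05051093,  0.58003494,  1.07011757])}
wrist {'camera_matrix': array([[383.71073267,   0.        , 318.95165766],
       [  0.        , 383.71073267, 241.89406852],
       [  0.        ,   0.        ,   1.        ]]), 'k1': -0.07568879271598915, 'R': array([[ 3.78293712e-01, -9.25685200e-01, -8.81937950e-04],
       [-8.93830550e-01, -3.65523336e-01,  2.59729933e-01],
       [-2.40750524e-01, -9.74658973e-02, -9.65680892e-01]]), 't': array([-0.64901532, -0.03011465,  0.38888017])}
0.0187
```

View pics/top0.png

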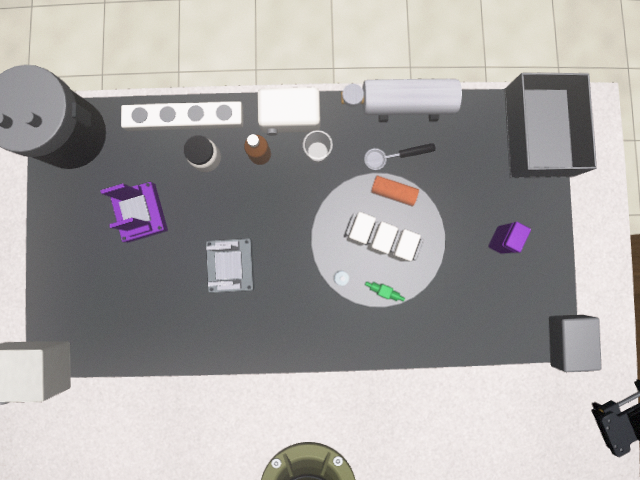

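View pics/scene0.png

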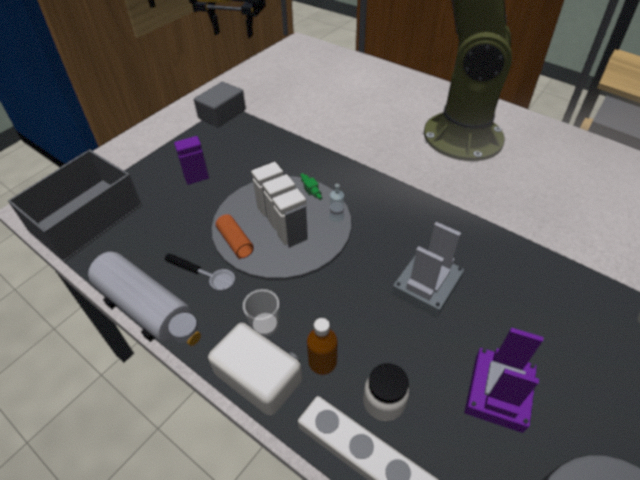

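View pics/wrist0.png

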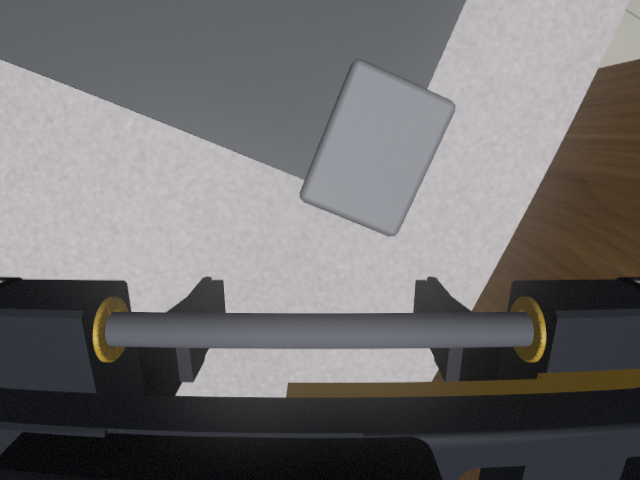

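The three white jars sit in the rack on the grey turntable at top (383,237). The grey cradle is at top (230,265). The purple cradle look-alike (133,212) and the purple jar-like block (513,237) are the ones to leave alone. I'll enlarge both areas.

```bash
cat > h.py <<'E'
import numpy as np,cv2
from cell import *
def ray(p,uv):
    K=np.array(p["camera_matrix"]);uv=np.asarray(uv,float).reshape(-1,2)
    d=np.c_[(uv[:,0]-K[0,2])/K[0,0],(uv[:,1]-K[1,2])/K[1,1]]
    s=d.copy()
    for _ in range(20): s=d/(1+p["k1"]*(s**2).sum(1,keepdims=True))
    R=np.array(p["R"]);t=np.array(p["t"])
    return -R.T@t,(np.c_[s,np.ones(len(s))])@R
def atz(p,uv,z):
    c,d=ray(p,uv); return c+d*((z-c[2])/d[:,2:3])
def proj(p,X):
    X=np.asarray(X,float).reshape(-1,3);K=np.array(p["camera_matrix"])
    c=X@np.array(p["R"]).T+np.array(p["t"]);s=c[:,:2]/c[:,2:]
    s=s*(1+p["k1"]*(s**2).sum(1,keepdims=True))
    return np.c_[s[:,0]*K[0,0]+K[0,2],s[:,1]*K[1,1]+K[1,2]]
E
python3 - <<'E'
import cv2
im=cv2.imread("pics/top0.png")
a=cv2.resize(im[200:290,310:450],None,fx=5,fy=5,interpolation=cv2.INTER_CUBIC)
b=cv2.resize(im[225:305,190:270],None,fx=7,fy=7,interpolation=cv2.INTER_CUBIC)
cv2.imwrite("pics/ca.png",a);cv2.imwrite("pics/cb.png",b)
E
```

```text
(no output)
```

View pics/ca.png

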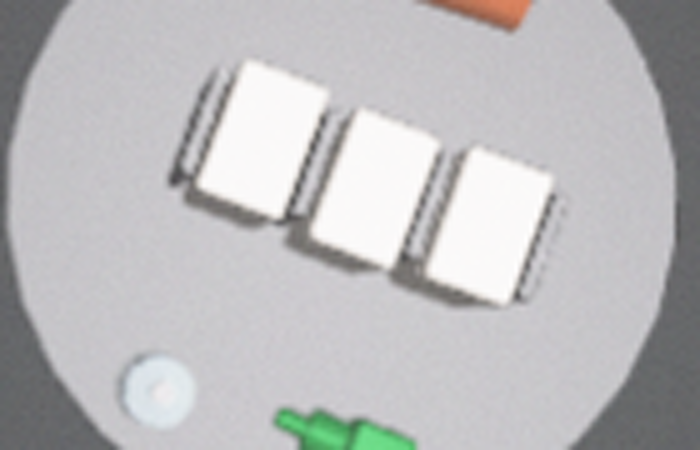

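View pics/cb.png

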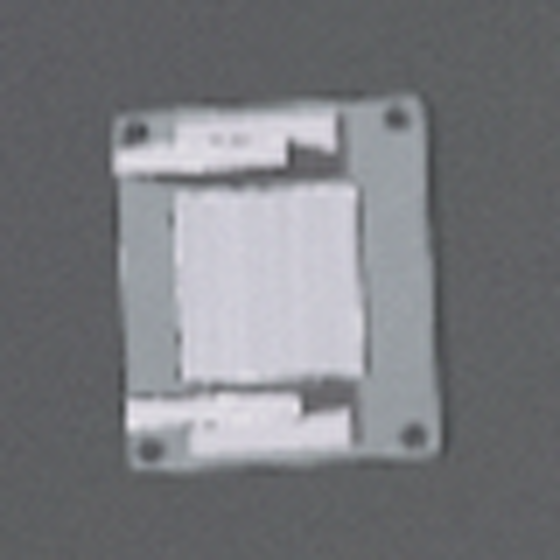

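Crop 1 shows three identical white jars in the grey rack, with the walls between them and the jar tops nearly level. Crop 2 shows the grey cradle: plate centre near pixel (228,265), cheeks above and below it in the picture. Next I measure both.

Run:
```python
from h import *
im=cv2.imread("pics/top0.png");p=camera_params("top")
g=im[200:290,310:450].min(2)
u=cv2.resize(g,None,fx=8,fy=8,interpolation=cv2.INTER_CUBIC)
m=(u>225).astype('uint8')
cs,_=cv2.findContours(m,cv2.RETR_EXTERNAL,cv2.CHAIN_APPROX_NONE)
for c in cs:
    if cv2.contourArea(c)<5000: continue
    uv=(c[:,0,:]+.5)/8-.5+[310,200]
    w=atz(p,uv,0.138)[:,:2]
    r=cv2.minAreaRect((w*1000).astype(np.float32));print("jar",r)
    b=cv2.boxPoints(r);print(b.round(0).tolist())
# turntable circle
hsv=cv2.cvtColor(im,cv2.COLOR_BGR2GRAY)
k=lambda L:(np.array(L)+.5)/7-.5+[190,225]
for n,L,z in(("block",[(115,103),(422,95),(440,460),(130,470)],.036),("plate",[(176,192),(356,184),(364,374),(184,382)],.048)):
    w=atz(p,k(L),z)*1000;print(n,w.round(1).tolist(),w.mean(0).round(1))
    e=lambda i,j:w[i,:2]-w[j,:2]
    for i,j in((1,0),(2,3),(0,3),(1,2)):
        v=e(i,j);print(np.hypot(*v).round(1),np.degrees(np.arctan2(v[1],v[0])).round(1))
# circle of table
m=cv2.inRange(im,(130,130,130),(255,255,255)); m[:, :300]=0;m[:160]=0;m[320:]=0;m[:,455:]=0
cs,_=cv2.findContours(m,cv2.RETR_EXTERNAL,cv2.CHAIN_APPROX_NONE)
c=max(cs,key=cv2.contourArea);w=atz(p,c[:,0,:],.028);print(cv2.minEnclosingCircle((w[:,:2]*1000).astype(np.float32)))
```

```text
jar ((549.1096801757812, -223.69227600097656), (35.47245407104492, 56.2872200012207), 67.72953796386719)
[[516.0, -229.0], [568.0, -251.0], [582.0, -218.0], [530.0, -197.0]]
jar ((565.9949951171875, -177.12820434570312), (35.5879020690918, 56.63125991821289), 66.83570861816406)
[[533.0, -182.0], [585.0, -205.0], [599.0, -172.0], [547.0, -150.0]]
jar ((587.3281860351562, -131.92892456054688), (36.28044128417969, 56.40479278564453), 67.05715942382812)
[[554.0, -138.0], [606.0, -160.0], [620.0, -126.0], [568.0, -104.0]]
block [[577.5, 211.1, 36.0], [577.5, 112.3, 36.0], [460.5, 108.8, 36.0], [459.9, 207.9, 36.0]] [518.9 160.   36. ]
98.8 -90.0
99.2 -89.7
117.6 1.5
117.0 1.7
plate [[548.0, 189.3, 48.0], [549.0, 132.1, 48.0], [488.8, 130.6, 48.0], [487.8, 187.6, 48.0]] [518.4 159.9  48. ]
57.2 -89.0
57.0 -89.0
60.2 1.5
60.2 1.4
((568.0526733398438, -178.16162109375), 154.3460693359375)
```

Run:
```python
from h import *
im=cv2.imread("pics/top0.png");p=camera_params("top")
print("purple block corners",atz(p,[(103,190),(157,183),(165,236),(125,242)],.036).round(3)[:,:2].tolist())
print("bubble top",atz(p,[(342,278)],.10).round(3)); print("valve",atz(p,[(385,291)],.04).round(3));print("tube",atz(p,[(395,190)],.05).round(3))
print("grey blk",atz(p,[(575,318)],.06).round(3),"purple jar", atz(p,[(517,237)],.1).round(3),"roundjar",atz(p,[(200,150)],.08).round(3))
def boxpts(c,yaw,x0,x1,y0,y1,z0,z1):
    a=np.radians(yaw);R=np.array([[np.cos(a),-np.sin(a)],[np.sin(a),np.cos(a)]])
    P=[(x,y,z) for z in(z0,z1) for x,y in((x0,y0),(x1,y0),(x1,y1),(x0,y1))]
    return np.array([[*(R@[x,y]+c),z] for x,y,z in P])
out=[]
for n,crop in(("scene",(380,210,90,100)),("top",(190,225,80,80))):
    im=cv2.imread(f"pics/{n}0.png");p=camera_params(n);x,y,w,h=crop;f=7 if n=="top" else 6
    a=cv2.resize(im[y:y+h,x:x+w],None,fx=f,fy=f,interpolation=cv2.INTER_CUBIC)
    for B in((-.058,.058,-.05,.05,.003,.036),(.0325,.0405,-.025,.025,.1,.143),(-.0405,-.0325,-.025,.025,.1,.143),(-.03,.03,-.029,.029,.048,.048)):
        q=proj(p,boxpts([.5185,.160],1.2,*B)); q=((q-[x,y]+.5)*f-.5).round().astype(np.int32)
        cv2.polylines(a,[q[4:]],True,(0,0,255),1);
        if B[4]==.1:
            for i in range(4):cv2.line(a,tuple(map(int,q[i])),tuple(map(int,q[i+4])),(0,255,0),1)
    cv2.imwrite(f"pics/ov_{n}.png",a)
```

```text
purple block corners [[0.696, 0.446], [0.709, 0.322], [0.587, 0.304], [0.576, 0.395]]
bubble top [[ 0.484 -0.089  0.1  ]]
valve [[ 0.45  -0.188  0.04 ]]
tube [[ 0.676 -0.217  0.05 ]]
grey blk [[ 0.376 -0.615  0.06 ]] purple jar [[ 0.56  -0.471  0.1  ]] roundjar [[0.771 0.212 0.08 ]]
```

View pics/ov_scene.png

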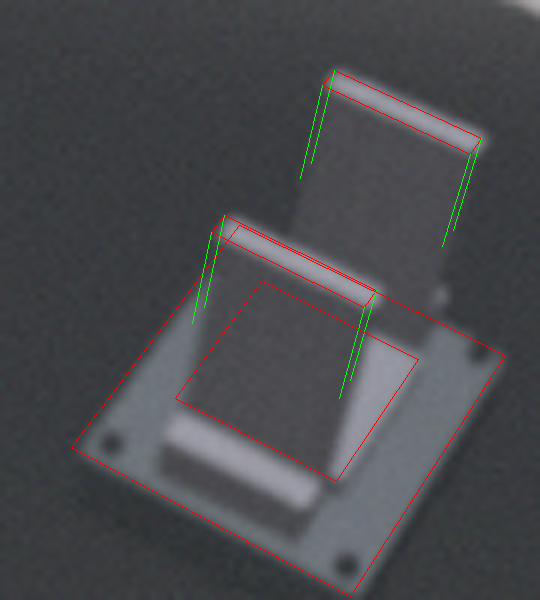

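View pics/ov_top.png

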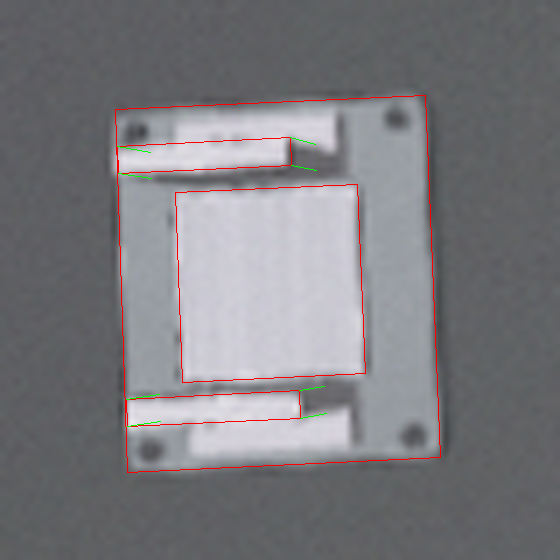

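The overlay matches both views to about 1 mm: cradle at (0.5185, 0.160), yaw 1.2°. The grey cradle is the right one, since the other is purple. Jars at (0.549,-0.224), (0.566,-0.177), (0.587,-0.132), long axis at -22.7°. I start with the first of these.

```bash
cat >> h.py <<'E'
def to(x,y,z,yaw):
    o=get_obs();a=np.radians(o["tool_rot"][2]);d=np.array([x,y,z])-o["tool_pos"]
    ex=np.array([np.cos(a),np.sin(a)]);ey=np.array([np.sin(a),-np.cos(a)])
    tw=np.radians((o["tool_rot"][2]-yaw+180)%360-180)
    print("t",o["time_s"],"pos",o["tool_pos"].round(4),"rot",o["tool_rot"].round(2),"F",o["force"].round(2),"w",round(o["grip_width"],4))
    print("need tx,ty,tz,tw",(d[:2]@ex).round(4),(d[:2]@ey).round(4),(-d[2]).round(4),tw.round(4))
E
python3 -m handwheel '[[0.087,0.04,-0.022,0,-0.08],[0.087,0.08,-0.044,0.01,-0.2],[0.087,0.12,-0.067,0.02,-0.32],[0.087,0.16,-0.089,0.02,-0.44],[0.087,0.2,-0.111,0.02,-0.56],[0.087,0.24,-0.133,0.02,-0.68],[0.087,0.28,-0.155,0.02,-0.785],[0.087,0.32,-0.177,0.02,-0.785],[0.087,0.36,-0.2,0.02,-0.785],[0.087,0.4,-0.222,0.02,-0.785],[0.087,0.4237,-0.2349,0.02,-0.785],[0.087,0.4237,-0.2349,0.02,-0.785],[0.087,0.4237,-0.2349,0.02,-0.785],[0.087,0.4237,-0.2349,0.02,-0.785]]' 25
python3 - <<'E'
from h import *
to(.549,-.224,.089,67.3)
cv2.imwrite("pics/w1.png",read_camera("wrist"))
E
```

```text
time_s: 1.55
tool_pos: [0.5484, -0.2252, 0.2022]
tool_rot: [-180.0, 0.1, 67.1]
force: [0.5, 0.1, 0.8]
grip_width: 0.0872
t 1.55 pos [ 0.5484 -0.2252  0.2022] rot [-1.7996e+02  7.0000e-02  6.7120e+01] F [0.48 0.08 0.76] w 0.0872
need tx,ty,tz,tw 0.0014 0.0001 0.1132 -0.0031
```

View pics/w1.png

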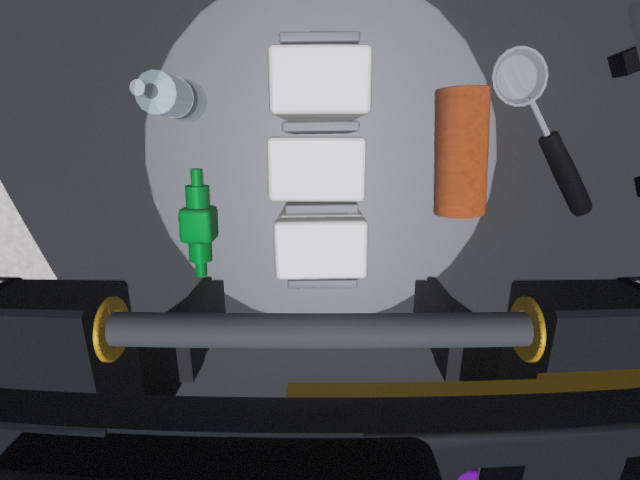

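The wrist view shows the three jars in line with the jaws, the nearest at (320,249), with valve, tube and counter clear of the fingers. I'll descend and grip the first jar.

```bash
python3 -m handwheel '[[0.087,0.001,0,0.03,0],[0.087,0.001,0,0.06,0],[0.087,0.001,0,0.085,0],[0.087,0.001,0,0.1,0],[0.087,0.001,0,0.108,0],[0.087,0.001,0,0.113,0],[0.087,0.001,0,0.113,0],[0.05,0.001,0,0.113,0],[0.05,0.001,0,0.113,0],[0.05,0.001,0,0.113,0],[0.05,0.001,0,0.113,0],[0.05,0.001,0,0.113,0],[0.05,0.001,0,0.113,0],[0.05,0.001,0,0.113,0]]' 25
python3 -c "
from h import *
to(.549,-.224,.089,67.3)"
python3 -m handwheel '[[0.05,0,0,-0.004,0],[0.05,0,0,-0.01,0],[0.05,0,0,-0.016,0],[0.05,0,0,-0.02,0],[0.05,0,0,-0.02,0],[0.05,0,0,-0.02,0],[0.05,0,0,-0.02,0],[0.05,0,0,-0.02,0]]'
python3 -c "
from h import *
to(.549,-.224,.089,67.3)"
```

```text
time_s: 3.0
tool_pos: [0.5503, -0.2228, 0.0899]
tool_rot: [179.9, 0.0, 67.3]
force: [1.5, -0.6, 1.6]
grip_width: 0.0577
t 3.0 pos [ 0.5503 -0.2228  0.0899] rot [179.93   0.    67.25] F [ 1.48 -0.63  1.6 ] w 0.0577
need tx,ty,tz,tw -0.0016 -0.0007 0.0009 -0.0008
time_s: 3.8
tool_pos: [0.5496, -0.2225, 0.1092]
tool_rot: [-180.0, 0.0, 67.3]
force: [0.1, 0.0, -6.9]
grip_width: 0.0575
t 3.8 pos [ 0.5496 -0.2225  0.1092] rot [-179.97    0.     67.25] F [ 0.13  0.04 -6.9 ] w 0.0575
need tx,ty,tz,tw -0.0016 0.0 0.0202 -0.0008
```

The force is -6.9 N, about 0.7 kg, which suggests the full jar. I'll raise it clear of the rack and check again.

```bash
python3 -m handwheel '[[0.05,0,0,-0.015,0],[0.05,0,0,-0.04,0],[0.05,0,0,-0.07,0],[0.05,0,0,-0.1,0],[0.05,0,0,-0.125,0],[0.05,0,0,-0.138,0],[0.05,0,0,-0.14,0],[0.05,0,0,-0.14,0],[0.05,0,0,-0.14,0],[0.05,0,0,-0.14,0]]'
python3 - <<'E'
from h import *
for i in range(3):
    read_camera("top"); print(get_obs()["force"].round(2))
cv2.imwrite("pics/s2.png",read_camera("scene"))
to(.45,.30,.24,91.2)
print(get_obs()["qpos"].round(1))
E
```

```text
time_s: 4.8
tool_pos: [0.549, -0.2224, 0.2478]
tool_rot: [-179.8, -0.0, 67.3]
force: [-0.6, 0.4, -7.4]
grip_width: 0.0576
[ 0.22  0.49 -5.9 ]
[ 0.07 -0.86 -6.42]
[-0.25 -0.18 -6.73]
t 5.0 pos [ 0.5496 -0.2225  0.2489] rot [-179.94   -0.     67.26] F [ 0.36 -0.23 -6.6 ] w 0.0578
need tx,ty,tz,tw 0.4434 -0.2938 0.0089 -0.4179
[ 41.6  12.5 -26.   88.6   5.5  80.2  -7.5]
```

View pics/s2.png

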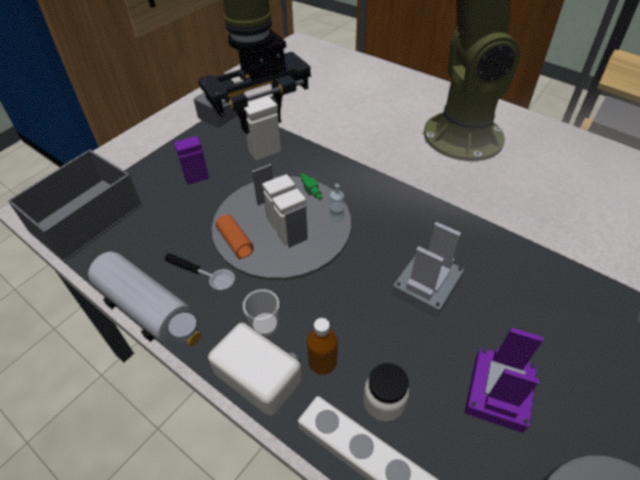

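The weight settles at about 6.6 N (≈0.7 kg), so this is the full jar. The scene view shows it hanging upright at (263,130), with the two light jars still in their bays at (285,205). I'm moving to the mat at (0.45, 0.30).

```bash
python3 -m handwheel '[[0.05,0.009,-0.006,0,-0.01],[0.05,0.031,-0.021,0,-0.03],[0.05,0.062,-0.041,0,-0.06],[0.05,0.098,-0.065,0,-0.09],[0.05,0.133,-0.088,0,-0.125],[0.05,0.168,-0.112,0,-0.16],[0.05,0.204,-0.135,0,-0.19],[0.05,0.239,-0.159,0,-0.225],[0.05,0.275,-0.182,0,-0.26],[0.05,0.31,-0.206,0,-0.29],[0.05,0.346,-0.229,0,-0.325],[0.05,0.381,-0.253,0,-0.36],[0.05,0.412,-0.273,0,-0.39],[0.05,0.434,-0.288,0,-0.41],[0.05,0.4434,-0.2938,0,-0.418],[0.05,0.4434,-0.2938,0,-0.418],[0.05,0.4434,-0.2938,0,-0.418],[0.05,0.4434,-0.2938,0,-0.418],[0.05,0.4434,-0.2938,0,-0.418]]'
python3 - <<'E'
from h import *
cv2.imwrite("pics/s3.png",read_camera("scene"))
to(.45,.30,.064,91.2)
print(get_obs()["qpos"].round(1))
E
```

```text
time_s: 6.9
tool_pos: [0.451, 0.2983, 0.2494]
tool_rot: [180.0, 0.1, 91.0]
force: [0.1, -0.2, -6.8]
grip_width: 0.0579
t 6.95 pos [0.4509 0.2985 0.2495] rot [1.7999e+02 4.0000e-02 9.1060e+01] F [ 0.21 -0.46 -6.96] w 0.0579
need tx,ty,tz,tw 0.0015 -0.0009 0.1855 -0.0024
[ 11.4   8.9 -52.3  95.    7.2  79.7 -40.8]
```

View pics/s3.png

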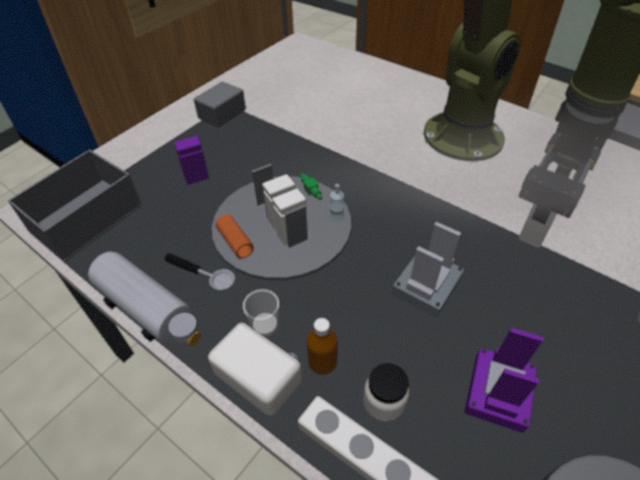

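The jar hangs at (537,225), clear of the cradle and over the open mat. Lowering it now.

```bash
python3 -m handwheel '[[0.05,0,0,0.015,0],[0.05,0,0,0.04,0],[0.05,0,0,0.07,0],[0.05,0,0,0.1,0],[0.05,0,0,0.13,0],[0.05,0,0,0.155,0],[0.05,0,0,0.17,0],[0.05,0,0,0.176,0],[0.05,0,0,0.18,0],[0.05,0,0,0.182,0],[0.05,0,0,0.182,0],[0.05,0,0,0.182,0]]'
python3 -m handwheel '[[0.05,0,0,0.001,0],[0.05,0,0,0.002,0],[0.05,0,0,0.003,0],[0.05,0,0,0.003,0],[0.05,0,0,0.003,0]]'
python3 -c "
from h import *
to(.45,.30,.064,91.2)"
```

```text
time_s: 8.15
tool_pos: [0.4509, 0.3003, 0.0684]
tool_rot: [179.9, -0.0, 91.2]
force: [0.3, -0.4, -6.9]
grip_width: 0.058
time_s: 8.65
tool_pos: [0.4505, 0.2999, 0.0649]
tool_rot: [180.0, 0.0, 91.2]
force: [-0.9, -1.6, -2.9]
grip_width: 0.0582
t 8.65 pos [0.4505 0.2999 0.0649] rot [1.7998e+02 1.0000e-02 9.1200e+01] F [-0.94 -1.62 -2.88] w 0.0582
need tx,ty,tz,tw 0.0001 -0.0005 0.0009 -0.0
```

```bash
python3 -m handwheel '[[0.05,0,0,0.0006,0],[0.05,0,0,0.001,0],[0.05,0,0,0.001,0],[0.05,0,0,0.001,0]]'
python3 -c "
from h import *
to(.45,.30,.064,91.2)"
python3 -m handwheel '[[0.062,0,0,0,0],[0.067,0,0,0,0],[0.075,0,0,0,0],[0.087,0,0,0,0],[0.087,0,0,0,0],[0.087,0,0,0,0],[0.087,0,0,-0.02,0],[0.087,0,0,-0.05,0],[0.087,0,0,-0.09,0],[0.087,0,0,-0.12,0],[0.087,0,0,-0.13,0],[0.087,0,0,-0.13,-0.1],[0.087,0,0,-0.13,-0.2],[0.087,0,0,-0.13,-0.25],[0.087,0,0,-0.13,-0.25],[0.087,0,0,-0.13,-0.25],[0.087,0,0,-0.13,-0.25]]'
python3 - <<'E'
from h import *
to(.45,.30,.064,181.2)
for n in ("wrist","top","scene"):cv2.imwrite(f"pics/{n}4.png",read_camera(n))
E
```

```text
time_s: 9.05
tool_pos: [0.4505, 0.3, 0.0649]
tool_rot: [180.0, 0.0, 91.2]
force: [-3.3, -3.0, 7.7]
grip_width: 0.0576
t 9.05 pos [0.4505 0.3    0.0649] rot [1.7997e+02 5.0000e-02 9.1200e+01] F [-3.3  -2.97  7.68] w 0.0576
need tx,ty,tz,tw -0.0 -0.0005 0.0009 -0.0
time_s: 10.75
tool_pos: [0.4501, 0.2998, 0.1931]
tool_rot: [-180.0, 0.0, 105.5]
force: [-0.0, 0.7, -0.2]
grip_width: 0.087
t 10.75 pos [0.4501 0.2998 0.1931] rot [-1.7997e+02  1.0000e-02  1.0548e+02] F [-0.04  0.69 -0.21] w 0.087
need tx,ty,tz,tw 0.0003 -0.0001 0.1291 -1.3217
```

View pics/top4.png

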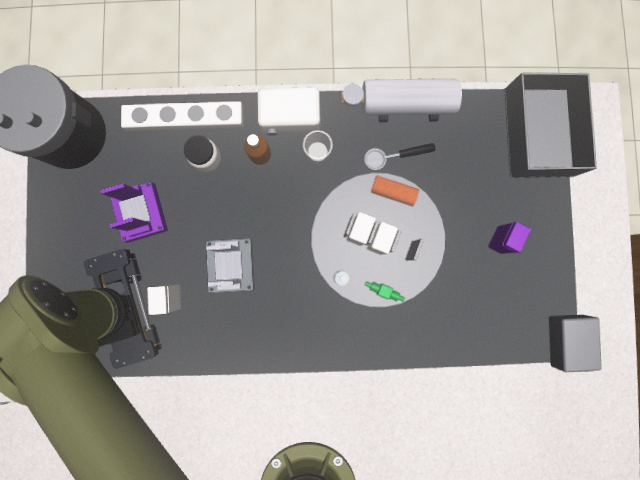

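View pics/wrist4.png

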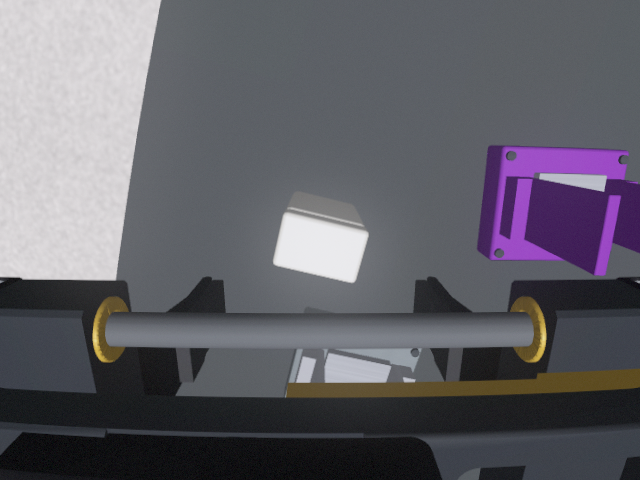

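The top view shows the jar standing upright at (163,299), with the purple cradle at (133,212) clear. The wrist view shows its top near (320,247).

```bash
python3 - <<'E'
from h import *
p=camera_params("wrist");print(atz(p,[(284,211),(368,232),(357,282),(274,264)],.113).round(4), atz(p,[(284,211),(368,232),(357,282),(274,264)],.113).mean(0).round(4))
E
python3 -m handwheel '[[0.087,0,0,0,-0.12],[0.087,0,0,0,-0.24],[0.087,0,0,0,-0.36],[0.087,0,0,0,-0.48],[0.087,0,0,0,-0.6],[0.087,0,0,0,-0.72],[0.087,0,0,0,-0.84],[0.087,0,0,0,-0.96],[0.087,0,0,0,-1.08],[0.087,0,0,0,-1.2],[0.087,0,0,0,-1.3],[0.087,0,0,0,-1.321],[0.087,0,0,0,-1.321],[0.087,0,0,0,-1.321],[0.087,0,0,0,-1.321]]'
python3 - <<'E'
from h import *
to(.4505,.30,.0649,181.2);print(get_obs()["qpos"].round(1))
cv2.imwrite(f"pics/w5.png",read_camera("wrist"))
E
```

```text
[[0.422  0.3198 0.113 ]
 [0.4779 0.3209 0.113 ]
 [0.4811 0.2859 0.113 ]
 [0.4243 0.2835 0.113 ]] [0.4513 0.3025 0.113 ]
time_s: 12.4
tool_pos: [0.4503, 0.2999, 0.1935]
tool_rot: [-180.0, 0.0, -178.8]
force: [0.4, -0.6, 0.3]
grip_width: 0.0871
t 12.4 pos [0.4503 0.2999 0.1935] rot [-1.7999e+02  1.0000e-02 -1.7885e+02] F [ 0.41 -0.6   0.35] w 0.0871
need tx,ty,tz,tw -0.0002 0.0001 0.1286 -0.0008
[ 21.3  15.6 -66.1  99.3  14.8  74.7  43.2]
```

View pics/w5.png

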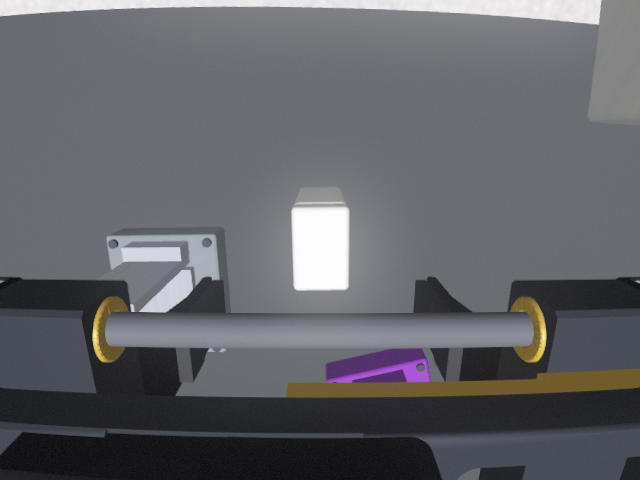

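The jar's narrow width now lies across the jaws, centred at (320,248). The descent is clear: cradle at left (165,260), purple cradle at (385,365).

```bash
python3 -m handwheel '[[0.087,0,-0.0005,0.03,0],[0.087,0,-0.001,0.065,0],[0.087,0,-0.0015,0.095,0],[0.087,0,-0.0015,0.115,0],[0.087,0,-0.0015,0.125,0],[0.087,0,-0.0015,0.128,0],[0.087,0,-0.0015,0.128,0],[0.06,0,-0.0015,0.128,0],[0.045,0,-0.0015,0.128,0],[0.03,0,-0.0015,0.128,0],[0.03,0,-0.0015,0.128,0],[0.03,0,-0.0015,0.128,0],[0.03,0,-0.0015,0.128,0],[0.03,0,-0.0015,0.128,0],[0.03,0,-0.0015,0.128,0],[0.03,0,-0.0015,0.128,0]]' 25
python3 -m handwheel '[[0.03,0,0,-0.01,0],[0.03,0,0,-0.03,0],[0.03,0,0,-0.06,0],[0.03,0,0,-0.1,0],[0.03,0,0,-0.14,0],[0.03,0,0,-0.17,0],[0.03,0,0,-0.183,0],[0.03,0,0,-0.185,0],[0.03,0,0,-0.185,0],[0.03,0,0,-0.185,0]]'
python3 - <<'E'
from h import *
to(.5185,.160,.249,181.2);print(get_obs()["qpos"].round(1))
cv2.imwrite(f"pics/w6.png",read_camera("wrist"))
E
```

```text
time_s: 14.05
tool_pos: [0.4503, 0.2994, 0.0658]
tool_rot: [179.9, 0.0, -178.7]
force: [-0.6, 2.9, 0.7]
grip_width: 0.038
time_s: 15.05
tool_pos: [0.4493, 0.2973, 0.2483]
tool_rot: [-179.9, -0.2, -178.8]
force: [0.3, 0.7, -7.6]
grip_width: 0.0378
t 15.05 pos [0.4493 0.2973 0.2483] rot [-179.89   -0.2  -178.79] F [ 0.25  0.71 -7.56] w 0.0378
need tx,ty,tz,tw -0.0662 -0.1387 -0.0007 0.0002
[ 23.5  12.9 -67.6  94.9  12.1  80.5  45.6]
```

View pics/w6.png

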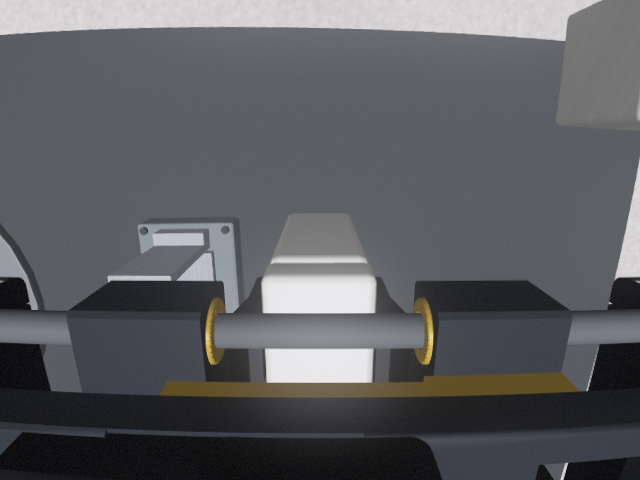

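Gripped firmly across the 38 mm width (0.0378), weight still about 7 N. Moving above the cradle.

```bash
python3 -m handwheel '[[0.03,-0.005,-0.01,0,0],[0.03,-0.015,-0.03,0,0],[0.03,-0.03,-0.06,0,0],[0.03,-0.045,-0.09,0,0],[0.03,-0.058,-0.118,0,0],[0.03,-0.065,-0.133,0,0],[0.03,-0.067,-0.138,0,0],[0.03,-0.067,-0.138,0,0],[0.03,-0.067,-0.138,0,0],[0.03,-0.067,-0.138,0,0],[0.03,-0.067,-0.138,0,0]]'
python3 - <<'E'
from h import *
to(.5185,.160,.249,181.2)
for n in ("wrist","top","scene"):cv2.imwrite(f"pics/{n}7.png",read_camera(n))
to(.5185,.160,.249,181.2)
im=cv2.imread("pics/scene7.png");cv2.imwrite("pics/c7.png",cv2.resize(im[90:330,330:530],None,fx=2.5,fy=2.5))
E
```

```text
time_s: 16.2
tool_pos: [0.5196, 0.1633, 0.2507]
tool_rot: [180.0, 0.0, -178.6]
force: [-0.8, 0.9, -7.4]
grip_width: 0.0376
t 16.2 pos [0.5196 0.1633 0.2507] rot [ 1.8000e+02  1.0000e-02 -1.7864e+02] F [-0.79  0.91 -7.43] w 0.0376
need tx,ty,tz,tw 0.0012 -0.0033 0.0017 0.0028
t 16.35 pos [0.52   0.1624 0.2506] rot [-1.7999e+02  1.0000e-02 -1.7873e+02] F [ 1.48 -0.84 -6.89] w 0.0378
need tx,ty,tz,tw 0.0016 -0.0024 0.0016 0.0012
```

View pics/c7.png

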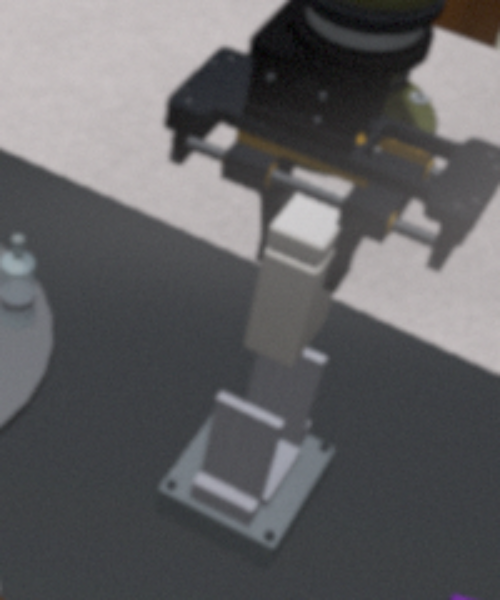

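View pics/wrist7.png

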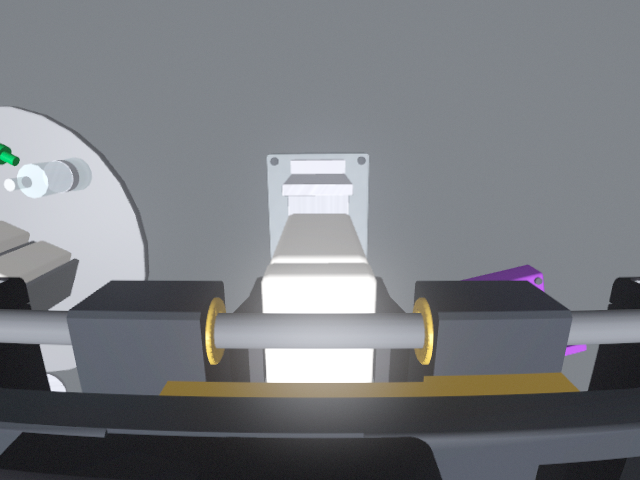

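View pics/top7.png

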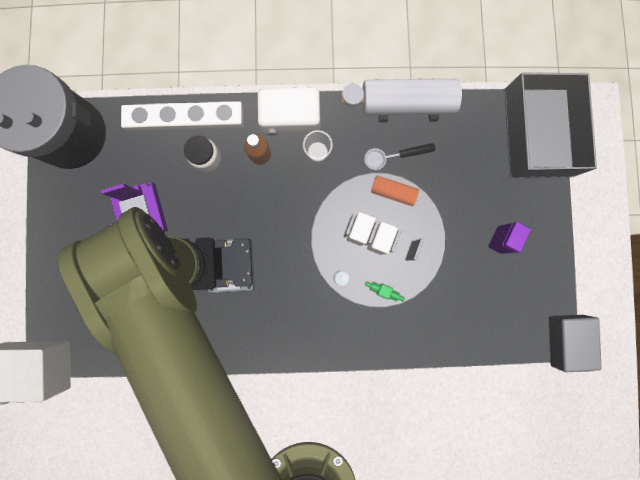

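The jar hangs over the cradle, its base at crop (275,355). I'll check that it is centred in the gripper by overlaying its model.

```bash
python3 -m handwheel '[[0.03,0.0015,-0.001,0,0.0015],[0.03,0.0015,-0.002,0,0.0015],[0.03,0.0015,-0.002,0,0.0015],[0.03,0.0015,-0.002,0,0.0015],[0.03,0.0015,-0.002,0,0.0015]]'
python3 - <<'E'
from h import *
to(.5185,.160,.249,181.2)
o=get_obs();c=o["tool_pos"];a=np.radians(o["tool_rot"][2])
for n in("wrist","scene"):
    p=camera_params(n);im=read_camera(n)
    R=np.array([[np.cos(a),-np.sin(a)],[np.sin(a),np.cos(a)]])
    f=1 if n=="wrist" else 4;x,y,w,h=(0,0,640,480) if f==1 else (400,140,120,140)
    A=cv2.resize(im[y:y+h,x:x+w],None,fx=f,fy=f,interpolation=cv2.INTER_CUBIC)
    for z in(c[2]-.0619,c[2]+.0481):
        P=[[*(R@[i,j]+c[:2]),z] for i,j in((-.029,-.019),(.029,-.019),(.029,.019),(-.029,.019))]
        q=((proj(p,P)-[x,y]+.5)*f-.5).round().astype(np.int32);cv2.polylines(A,[q],True,(0,0,255),1)
    cv2.imwrite(f"pics/o8{n}.png",A)
to(.5185,.160,.249,181.2)
E
```

```text
time_s: 16.85
tool_pos: [0.5188, 0.1598, 0.2505]
tool_rot: [-180.0, 0.0, -178.9]
force: [0.1, -0.2, -7.2]
grip_width: 0.038
t 16.85 pos [0.5188 0.1598 0.2505] rot [-180.      0.   -178.88] F [ 0.06 -0.23 -7.16] w 0.038
need tx,ty,tz,tw 0.0003 0.0002 0.0015 -0.0013
t 16.95 pos [0.5188 0.1598 0.2505] rot [ 180.      0.   -178.87] F [ 0.22 -0.74 -7.14] w 0.038
need tx,ty,tz,tw 0.0003 0.0002 0.0015 -0.0012
```

View pics/o8wrist.png

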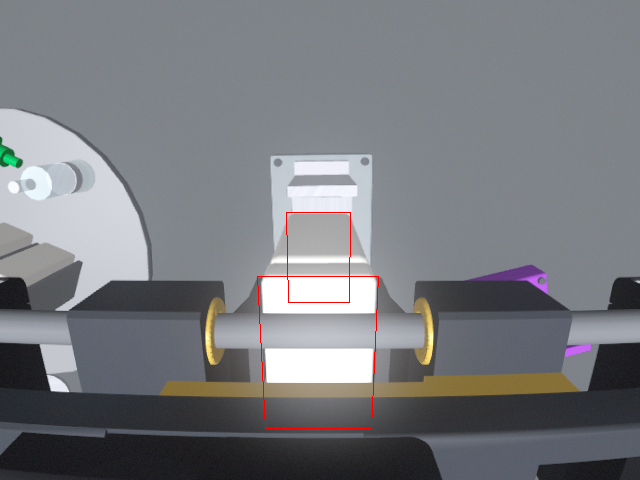

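View pics/o8scene.png

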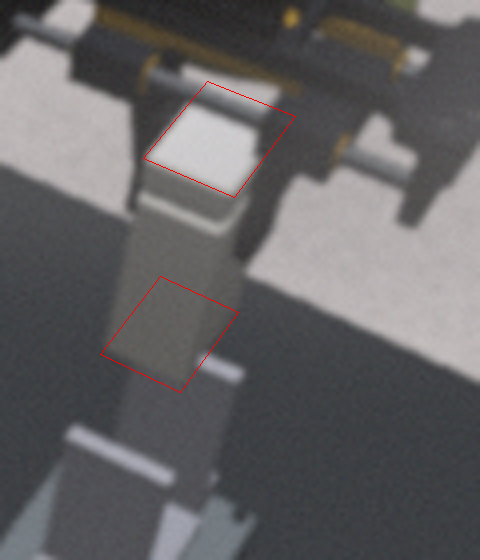

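The model fits the jar to within about 1 mm. I'll lower it to just above the plate and watch the force.

```bash
python3 -m handwheel '[[0.03,0.0003,0,0.01,0],[0.03,0.0003,0,0.025,0],[0.03,0.0003,0,0.037,0],[0.03,0.0003,0,0.044,0],[0.03,0.0003,0,0.05,0],[0.03,0.0003,0,0.056,0],[0.03,0.0003,0,0.062,0],[0.03,0.0003,0,0.068,0],[0.03,0.0003,0,0.068,0]]'
python3 -c "
from h import *
to(.5185,.160,.101,181.2)
cv2.imwrite('pics/s9.png',cv2.resize(read_camera('scene')[140:330,350:530],None,fx=3,fy=3))"
```

```text
time_s: 17.85
tool_pos: [0.518, 0.1596, 0.1817]
tool_rot: [-180.0, -0.1, -178.9]
force: [-0.2, 0.2, -6.1]
grip_width: 0.0381
t 17.85 pos [0.518  0.1596 0.1817] rot [-1.7998e+02 -8.0000e-02 -1.7887e+02] F [-0.24  0.17 -6.05] w 0.0381
need tx,ty,tz,tw -0.0005 0.0004 0.0807 -0.0012
```

View pics/s9.png

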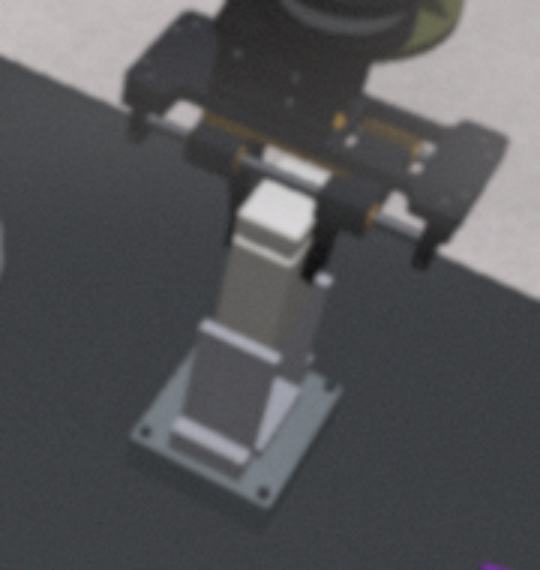

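The jar is between the cheeks (crop 265,270) with no side force. Continuing down to the plate.

```bash
python3 -m handwheel '[[0.03,-0.0004,0,0.01,0],[0.03,-0.0004,0,0.022,0],[0.03,-0.0004,0,0.035,0],[0.03,-0.0004,0,0.048,0],[0.03,-0.0004,0,0.058,0],[0.03,-0.0004,0,0.065,0],[0.03,-0.0004,0,0.068,0],[0.03,-0.0004,0,0.068,0],[0.03,-0.0004,0,0.068,0]]'
python3 -m handwheel '[[0.03,0,0,0.002,0],[0.03,0,0,0.004,0],[0.03,0,0,0.006,0],[0.03,0,0,0.008,0],[0.03,0,0,0.01,0],[0.03,0,0,0.0115,0],[0.03,0,0,0.0115,0],[0.03,0,0,0.0115,0],[0.03,0,0,0.0115,0]]'
python3 -c "
from h import *
to(.5185,.160,.101,181.2)"
```

```text
time_s: 18.8
tool_pos: [0.5193, 0.1601, 0.115]
tool_rot: [180.0, 0.0, -178.9]
force: [0.6, 0.7, -6.6]
grip_width: 0.0379
time_s: 19.7
tool_pos: [0.5192, 0.1599, 0.1033]
tool_rot: [-180.0, 0.0, -178.9]
force: [-0.1, 0.0, -3.1]
grip_width: 0.0378
t 19.7 pos [0.5192 0.1599 0.1033] rot [-1.8000e+02  4.0000e-02 -1.7887e+02] F [-0.06  0.03 -3.07] w 0.0378
need tx,ty,tz,tw 0.0007 0.0001 0.0023 -0.0012
```

```bash
python3 -m handwheel '[[0.03,0,0,0.0008,0],[0.03,0,0,0.0016,0],[0.03,0,0,0.0022,0],[0.03,0,0,0.0022,0],[0.03,0,0,0.0022,0]]'
python3 -m handwheel '[[0.03,0,0,0.0004,0],[0.03,0,0,0.0008,0],[0.03,0,0,0.0008,0],[0.03,0,0,0.0008,0]]'
python3 -c "
from h import *
to(.5185,.160,.101,181.2)"
```

```text
time_s: 20.2
tool_pos: [0.5192, 0.1598, 0.101]
tool_rot: [-180.0, 0.0, -178.9]
force: [-0.2, 0.5, -1.3]
grip_width: 0.0378
time_s: 20.6
tool_pos: [0.5192, 0.1599, 0.1007]
tool_rot: [-180.0, 0.0, -178.9]
force: [0.0, -1.0, 5.5]
grip_width: 0.0378
t 20.6 pos [0.5192 0.1599 0.1007] rot [-1.7998e+02  4.0000e-02 -1.7887e+02] F [ 0.04 -1.    5.48] w 0.0378
need tx,ty,tz,tw 0.0007 0.0001 -0.0003 -0.0013
```

The force step at TCP z = 0.1007 shows the plate on its stop, as expected. Releasing gently and rising.

```bash
python3 -m handwheel '[[0.042,0,0,-0.0005,0],[0.046,0,0,-0.0005,0],[0.055,0,0,-0.0005,0],[0.07,0,0,-0.0005,0],[0.08,0,0,-0.0005,0],[0.08,0,0,-0.0005,0],[0.08,0,0,-0.0005,0],[0.08,0,0,-0.015,0],[0.08,0,0,-0.04,0],[0.08,0,0,-0.075,0],[0.08,0,0,-0.11,0],[0.08,0,0,-0.13,0],[0.08,0,0,-0.13,0],[0.08,0,0,-0.13,0]]'
python3 - <<'E'
from h import *
to(.45,.30,.25,181.2)
for n in ("wrist","scene"):cv2.imwrite(f"pics/{n}10.png",read_camera(n))
E
```

```text
time_s: 22.0
tool_pos: [0.519, 0.1599, 0.2306]
tool_rot: [-180.0, 0.1, -178.9]
force: [0.4, -1.0, -0.1]
grip_width: 0.0802
t 22.0 pos [0.519  0.1599 0.2306] rot [-1.7997e+02  6.0000e-02 -1.7887e+02] F [ 0.4  -0.98 -0.14] w 0.0802
need tx,ty,tz,tw 0.0662 0.1415 -0.0194 -0.0012
```

View pics/scene10.png

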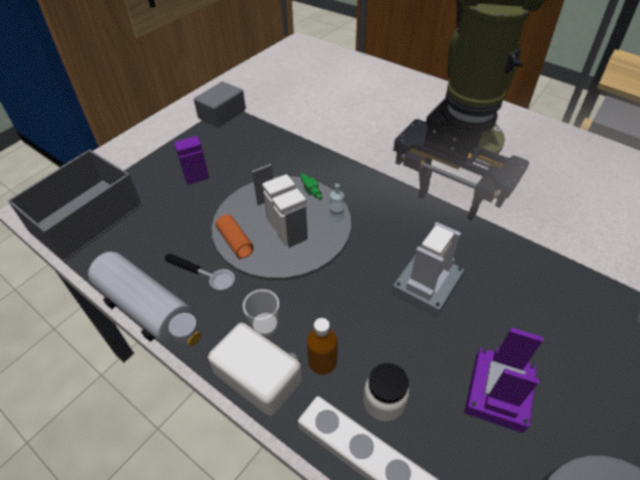

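View pics/wrist10.png

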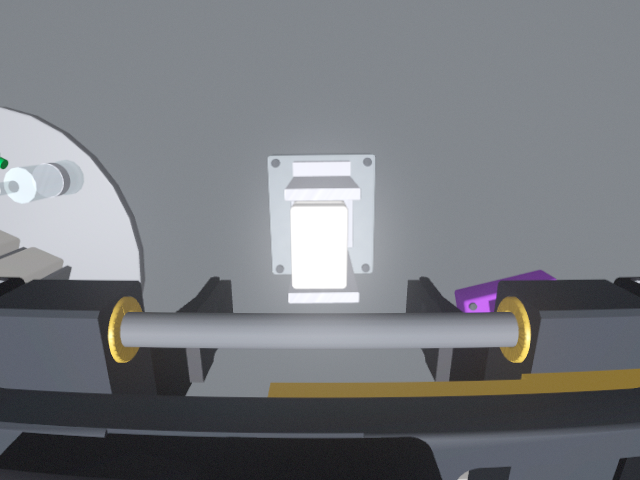

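The jar stands between the cheeks (wrist 320,247; scene 437,240), and nothing else has moved. I'll check its seat height by projecting its top at fully down against 5 mm higher, and compare bystanders before and after.

```bash
python3 -m handwheel '[[0.08,0.01,0.03,-0.01,0],[0.08,0.03,0.07,-0.02,0],[0.08,0.045,0.1,-0.02,0],[0.08,0.06,0.13,-0.02,0],[0.08,0.066,0.141,-0.02,0],[0.08,0.066,0.141,-0.02,0],[0.08,0.066,0.141,-0.02,0],[0.08,0.066,0.141,-0.02,0]]'
python3 - <<'E'
from h import *
im=read_camera("scene");p=camera_params("scene");x,y,w,h=390,205,90,110;f=5
A=cv2.resize(im[y:y+h,x:x+w],None,fx=f,fy=f,interpolation=cv2.INTER_CUBIC);B=A.copy()
a=np.radians(1.1);R=np.array([[np.cos(a),-np.sin(a)],[np.sin(a),np.cos(a)]])
for z,c in((.148,(0,0,255)),(.153,(255,0,0))):
    P=[[*(R@[i,j]+[.519,.16]),z] for i,j in((-.029,-.019),(.029,-.019),(.029,.019),(-.029,.019))]
    q=((proj(p,P)-[x,y]+.5)*f-.5).round().astype(np.int32);cv2.polylines(B,[q],True,c,1)
cv2.imwrite("pics/f1.png",np.hstack([A[:,:395],B[:,:395]]))
t=read_camera("top");cv2.imwrite("pics/f2.png",t)
d=cv2.absdiff(t,cv2.imread("pics/top0.png")).max(2);d=(cv2.medianBlur(d,5)>40).astype('uint8')
n,_,s,c=cv2.connectedComponentsWithStats(d)
print([s[i].tolist() for i in range(1,n) if s[i][4]>15]); print(get_obs()["time_s"],get_obs()["force"])
E
```

```text
time_s: 22.9
tool_pos: [0.4515, 0.2973, 0.2495]
tool_rot: [-179.9, -0.0, -179.1]
force: [0.0, -0.5, -0.3]
grip_width: 0.08
[[388, 231, 32, 30, 582], [211, 251, 28, 30, 756], [0, 275, 183, 205, 21890], [164, 284, 5, 45, 137], [591, 380, 49, 77, 2096]]
23.0 [ 0.4494006  -0.05816776  0.49305685]
```

View pics/f1.png

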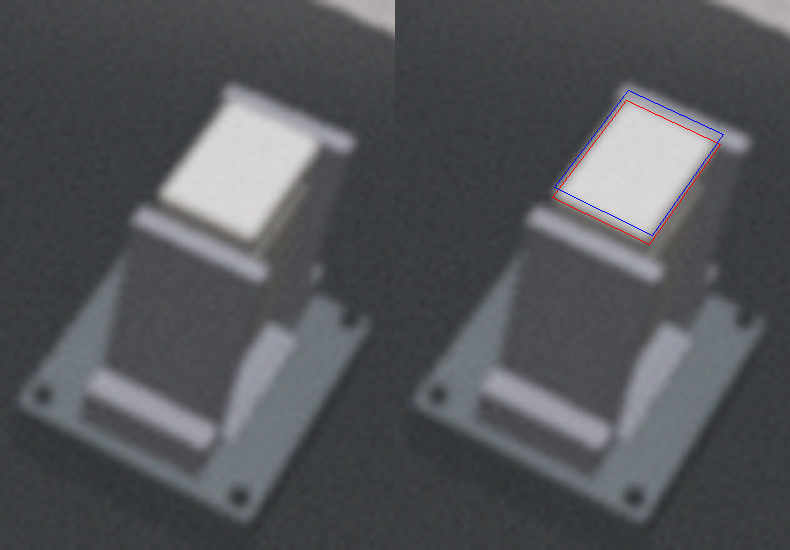

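View pics/f2.png

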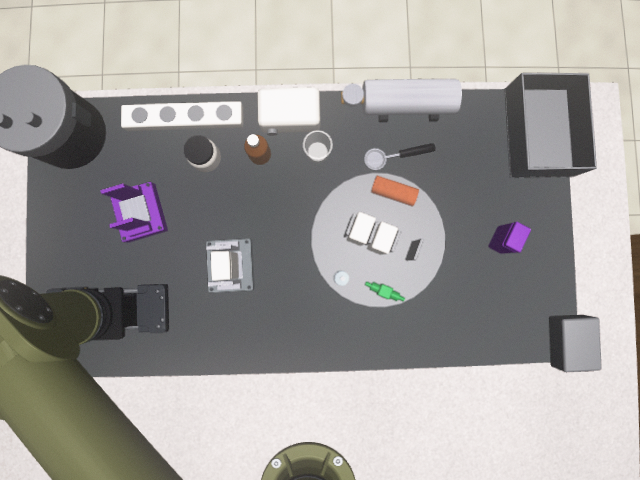

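The white top lies on the fully-down outline in red, with its bevel accounting for the near edge. Between the pictures only the moved jar's places and the arm differ. Handing in.

```bash
python3 -c "
from cell import *
print(sign_off())"
```

```text
the job is handed in; nothing more can be done
None
```

The full jar now stands upright between the cheeks of the grey cradle, released, and my last checks show the plate fully down. I handed the job in at about 23 s.

- **Finding it:** The first jar I lifted pulled 6.6 to 7 N, about 0.7 kg, which is within the full jar's range. I did not lift the other two; they are still upright in their bays.
- **Regrip and placing:** I stood it on the open mat at (0.45, 0.30), let go, and took it again across its 38 mm width. I then lowered it into the cradle until the force jumped at the expected height for the plate's stop, and released.
- **Final checks:**
  - The projected outline of the jar's top fits the fully-down height. The near edge was less clear there because of the jar's bevel, so I relied on the force jump as well.
  - Comparing the overhead pictures from before and after, only the moved jar's places and the arm differ.
  - The gripper was clear of everything, with the force near zero.

No check failed.

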